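# Seat a taper-shank drill chuck in its sleeve and tap it home

### The arm

A 6-joint arm with a two-finger parallel gripper is mounted at the origin on the work surface. World frame = base frame: x ahead of the robot, y to its left, z up, the work surface at z = 0. Lengths are in m, angles in degrees, forces in N, time in s.
With the tool pointing down it reaches from about 0.35 to 1 m from the base axis. Payload 7.1 kg.
Tool frame: the origin (TCP) lies at the very end of the fingers, on their centre line; the grasp point (between the pads) lies 19 mm behind it; z points along the fingers, y is the direction in which the jaws open and shut (so a half turn about z gives the same grasp; the last joint's range is limited). The gripper opens to 85 mm and grips with 20 to 120 N. Pads are 22 mm wide; open, the fingers measure 114 mm over their backs; the gripper's body (76 mm by 85 mm) begins 54 mm behind the grasp point. The pads swing forward as they close: fully open they stand 13 mm farther back than shut.
Start: joints at [72.651, 24.242, 93.386, -0, 62.372, -1.089], TCP at [0.175, 0.6, 0.231] pointing down, gripper open.
Joint ranges: [-172.04, 172.04], [-51.8, 120.97], [4.93, 147.93], [-75.15, 255.16], [6.16, 154.13], [-145.62, 145.62]. Speed limits (degrees/s): [136.94, 136.94, 172.46, 180, 180, 180].

### API

Orientations are given as a 3x3 rotation matrix whose columns are the frame's x, y, z axes.
In Python, from bench import manip, planner, get_image, camera_info gives the robot as it stands. Calls block until the motion is done:
- manip.move_ptp(position, orientation): joint-space move of the TCP to a pose.
- manip.move_l(position, ori=None, feed=0.15, stop_force=None): straight line of the TCP; ori=None keeps the orientation; feed is the mean speed in m/s. With stop_force (N) it stops when the force on the tool has changed by that much, and returns True; else False.
- manip.movej(angles): joint-space move.
- manip.let_go() and manip.gripper_close(squeeze=None): open the fingers fully, or close them until they stop; squeeze is the grip in N (None keeps the last).
- manip.dwell(seconds).
- planner.inverse_kinematics(position, orientation): joint angles nearest the present ones, or None.
- get_image(name): name is "scene" or "top"; returns (picture, depth): 400x640x3 uint8, red, green, blue; 400x640 float32, m along the optical axis (not along the pixel's ray), 0 where there is no reading.
- camera_info(name): a dict with "fx", "fy", "cx", "cy" (pixels), "R" (3x3) and "t" (3): a world point X has camera coordinates R X + t. Camera axes: x right, y down, z forward; pixel columns grow to the right and rows downward; lengths in m; the calibration is good to about 2 mm. A picture is of the moment at which its call begins. camera_info takes no time and is no camera call.
A pose or a line that the arm cannot do raises manip.PlanningError and nothing moves.
- manip.job_done(): hands the job in, once; it reports no verdict.
Readings, each from a call of its own:
- manip.get_time_s(): time.
- manip.get_joints(): joint angles.
- manip.get_qd(): joint speeds.
- manip.get_joint_efforts(): joint torques, N m.
- manip.get_position(): TCP position.
- manip.get_tcp_rot(): TCP orientation.
- manip.get_wrist_force(): force on the tool from outside, world axes, zero at the start.
- manip.get_torque(): the same for the moment, N m.
- manip.get_gripper_width(): finger opening in m.
Only numpy, scipy, OpenCV 4.12 (cv2) and the standard library are available. Lean on these libraries where they do the work, as an engineer would, in place of code of your own. Each camera call takes 0.05 s, during which the arm holds its last target.

### The job

Take the drill chuck out of the wooden rack, lower its tapered shank gently into the upright taper sleeve and let go, so that it stands loosely in the socket by its own weight. Then tap it down from above, firmly but without hard blows, until its collar sits fully down on the rim of the sleeve and the taper is locked. Leave it standing there, and leave the other tooling and the tin where they are.

Things in the scene. Friction and masses are not known exactly. Their poses are not given: they have to be found in the camera images.
- chuck_mid (a point): Drill chuck with tapered shank, 0.3 to 0.5 kg, round, standing shank-down in one of the rack's three holes (which varies). This point: centre of its dark body, on the axis; z along the axis, up to the nose. The body is 38 mm in diameter, from 20 mm below this point to 18 mm above it, then bevels to a flat nose 26 mm in diameter, 26 mm above this point.
- chuck_collar (a point): Centre of the underside of the chuck's collar, 26 mm below chuck_mid on the same axis, z up to the nose. The collar is 36 mm in diameter, 6 mm thick; the bright tapered shank goes on 58 mm below this point: 25 mm in diameter at the collar, 15 mm at the tip, 5 degrees to each side.
- socket_face (a point): Centre of the flat rim of the taper sleeve, a fixed upright bright steel tube 44 mm in outer diameter; 95 mm above the bench, z up. The tapered bore is 24 mm wide at the rim and deeper than the shank. Set in gently, the chuck binds with its collar about 7 mm above this point, and let go it stands there by its own weight, 4 to 8 mm above.
- rack: Fixed wooden rack, 75 mm (its x) by 270 mm (its y) by 75 mm high, on the bench; origin at the centre of its underside. Three 29 mm holes in a row along its y, at -90, 0 and +90 mm, each hold one shank loosely, collars resting on its top. Fingers have most room on its +x and -x sides.
- centre: bystander: bright steel lathe centre with a cone point on top, collar 36 mm in diameter, 40 mm high above the rack; origin at the underside of its collar
- stub: bystander: bright steel stub arbor, collar 38 mm in diameter, thinner stub with a flat screw head on top, 38 mm high above the rack; origin at the underside of its collar
- tin: bystander: plain round closed tin, 68 mm in diameter and 55 mm high, standing on the bench beyond the sleeve; origin at the centre of its underside
- sleeve: Grey holding block, 110 by 100 by 40 mm high, with the sleeve, fixed; origin at its underside, 95 mm below socket_face. The bore is a springy press fit: it takes a down force that grows from about 6 to 10 N to 13 to 22 N (it varies with friction) to drive the chuck until its collar stops hard on the rim, where it stays by friction.
- chuck: the chuck as a solid; its origin is the point chuck_collar
- rim: The sleeve's tube and its flat rim, on which the collar comes to rest; origin as body sleeve. The collar must not be pressed on it with more than 40 N; once home, a push on the nose goes straight into the rim, so keep every push below about 35 N.
Things that resemble listed ones, but are neither listed nor needed, are in the scene too. What is shaped like the chuck but yellow is not meant.

How it is judged:
By the outcome, as a careful person would: the job done as asked, in the order asked, and still so for the second after the job is handed in, with the robot touching nothing.
It also fails if it takes over 58 s, if anything falls off the work surface, if the arm or the gripper's body presses on something with over 40 N, if the wrist force passes 120 N, or if a joint passes its speed limit or range.

## Working session

There is one attempt and no reset: what is moved stays moved. The work goes in short steps, each a Python script; the robot and the scene stay as the last script left them, time stands still between calls to the robot, and variables do not carry over. Pictures are saved under pics/ and viewed, and the job is handed in when it is done.

```bash
mkdir -p pics; ls
cat > h.py <<'E'
import numpy as np, cv2
from bench import manip, planner, get_image, camera_info
def save(name,img): cv2.imwrite('pics/'+name+'.png',cv2.cvtColor(img,cv2.COLOR_RGB2BGR))
def cloud(cam,d):
    c=camera_info(cam);R=np.array(c['R']);t=np.array(c['t'])
    v,u=np.mgrid[0:400,0:640]
    P=np.stack([(u-c['cx'])/c['fx']*d,(v-c['cy'])/c['fy']*d,d],-1)
    return (P-t)@R
E
python3 - <<'E'
from h import *
for n in('scene','top'):
    i,d=get_image(n);save(n+'0',i);np.save(n+'0.npy',d)
    c=camera_info(n);print(n,c['fx'],c['cx'],c['cy'],-np.array(c['R']).T@np.array(c['t']),(d>0).mean())
print(manip.get_tcp_rot(),manip.get_time_s())
E
```

```text
pics
scene 390.9994417987094 324.0775323971411 196.26141952742472 [ 1.0323188  -0.42142814  0.70654242] 0.99591796875
top 481.85390288990715 321.7271074977956 196.95733256618348 [0.39283341 0.00124761 1.05166369] 0.99626171875
[[-9.60008864e-01  2.79969306e-01 -4.10263581e-04]
 [ 2.79969606e-01  9.60007885e-01 -1.37126889e-03]
 [ 9.94307465e-06 -1.43129162e-03 -9.99998976e-01]] 0.1
```

View pics/scene0.png

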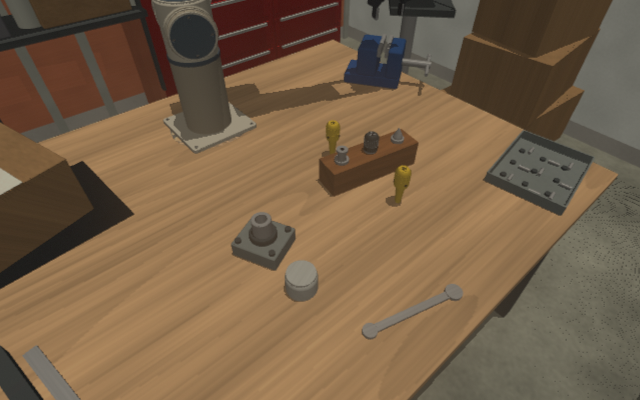

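View pics/top0.png

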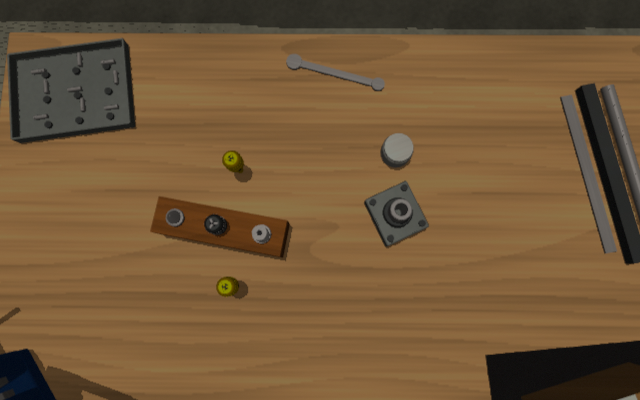

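The chuck is the dark body in the middle hole, at top (215,224) and scene (371,141). The sleeve is at top (400,210) and the tin at (397,150). Yellow decoys stand at (232,160) and (228,287), on both sides of the rack. Next I'll measure.

Run:
```python
from h import *
d=np.load('top0.npy');P=cloud('top',d);img=cv2.imread('pics/top0.png')
ds=np.load('scene0.npy');S=cloud('scene',ds)
def reg(P,u,v,r,zlo,zhi):
    Q=P[v-r:v+r+1,u-r:u+r+1].reshape(-1,3);Q=Q[(Q[:,2]>zlo)&(Q[:,2]<zhi)];return Q
def rep(n,Q,xyonly=0):
    c,r=cv2.minEnclosingCircle(Q[:,:2].astype(np.float32).reshape(-1,1,2))
    print(n,len(Q),'mean',Q.mean(0).round(4),'circ',np.round(c,4),round(r,4),'z',np.percentile(Q[:,2],[2,50,98]).round(4))
rep('chuck>110',reg(P,215,224,18,.11,.2));rep('nose',reg(P,215,224,18,.127,.2))
rep('rim',reg(P,400,210,25,.085,.11));rep('tin',reg(P,397,150,25,.045,.07))
rep('decoyA',reg(P,232,160,25,.03,.2));rep('decoyB',reg(P,228,287,22,.03,.2))
rep('L',reg(P,175,217,14,.08,.2));rep('R',reg(P,261,234,14,.08,.2))
# rack top
M=((P[...,2]>.068)&(P[...,2]<.081)).astype(np.uint8);M[:, :140]=0;M[:,300:]=0;M[:190]=0;M[265:]=0
Q=P[M>0]; rc=cv2.minAreaRect((Q[:,:2]*1000).astype(np.float32));print('rack',rc,np.median(Q[:,2]))
# rim ring fit & block
Q=P[150:260,340:450].reshape(-1,3);Q=Q[(Q[:,2]>.034)&(Q[:,2]<.046)];print('block',cv2.minAreaRect((Q[:,:2]*1000).astype(np.float32)),np.median(Q[:,2]))
# scene views
def regw(S,c,r,zlo,zhi):
    Q=S.reshape(-1,3);return Q[(np.hypot(*(Q[:,:2]-c).T)<r)&(Q[:,2]>zlo)&(Q[:,2]<zhi)]
c=P[224,215,:2]
for a,b in((.11,.13),(.13,.14)):
    rep('scene chuck',regw(S,c,.035,a,b))
c=reg(P,400,210,25,.085,.11).mean(0)[:2]
rep('scene rim',regw(S,c,.035,.09,.105)); rep('scene tube',regw(S,c,.035,.05,.09))
big=cv2.resize(img[180:260,150:290],None,fx=5,fy=5,interpolation=cv2.INTER_CUBIC);cv2.imwrite('pics/z1.png',big)
big=cv2.resize(img[120:260,350:450],None,fx=4,fy=4,interpolation=cv2.INTER_CUBIC);cv2.imwrite('pics/z2.png',big)
```

```text
chuck>110 314 mean [0.488  0.2184 0.1239] circ [0.4889 0.2202] 0.0196 z [0.1132 0.125  0.1299]
nose 77 mean [0.4891 0.2199 0.1283] circ [0.4894 0.219 ] 0.0141 z [0.1271 0.128  0.1308]
rim 287 mean [ 0.5235 -0.1482  0.0937] circ [ 0.5238 -0.1478] 0.0224 z [0.0863 0.0941 0.0977]
tin 690 mean [ 0.6612 -0.1509  0.0541] circ [ 0.6622 -0.1515] 0.0325 z [0.0462 0.0545 0.0581]
decoyA 360 mean [0.6178 0.1911 0.1014] circ [0.621  0.1942] 0.0199 z [0.0676 0.106  0.1131]
decoyB 368 mean [0.3687 0.1917 0.1037] circ [0.3683 0.1949] 0.0197 z [0.0709 0.1072 0.1133]
L 250 mean [0.5036 0.306  0.092 ] circ [0.5041 0.3115] 0.0206 z [0.0806 0.09   0.1111]
R 276 mean [0.4714 0.1295 0.1027] circ [0.4693 0.1315] 0.0286 z [0.0804 0.1116 0.1162]
rack ((489.23516845703125, 220.87973022460938), (271.21234130859375, 75.17792510986328), 79.81671142578125) 0.07479217152903946
block ((559.3228759765625, -140.67941284179688), (201.5277862548828, 120.0047607421875), 11.743767738342285) 0.03943125194194387
scene chuck 145 mean [0.4953 0.2113 0.1199] circ [0.4925 0.2146] 0.0194 z [0.1104 0.1206 0.1263]<stdin>:8: RuntimeWarning: Mean of empty slice.
  ret = um.true_divide(
Traceback (most recent call last):
IndexError: index -1 is out of bounds for axis 0 with size 0
```

Run:
```python
from h import *
from scipy.optimize import least_squares
img=cv2.imread('pics/top0.png')
for n in('top','scene'):
    P=cloud(n,np.load(n+'0.npy')).reshape(-1,3)
    for nm,c in(('sleeve',(.5235,-.148)),('chuck',(.489,.2195))):
        for lo,hi,r in (((.055,.085,.022),(.088,.1,.022)) if nm=='sleeve' else ((.084,.116,.019),(.12,.135,.014))):
            Q=P[(np.hypot(*(P[:,:2]-c).T)<.03)&(P[:,2]>lo)&(P[:,2]<hi)]
            if len(Q)<8: print(n,nm,lo,'few',len(Q));continue
            k=least_squares(lambda p:np.hypot(Q[:,0]-p[0],Q[:,1]-p[1])-r,c,loss='soft_l1',f_scale=.001).x
            e=cv2.minEnclosingCircle(Q[:,:2].astype(np.float32).reshape(-1,1,2))
            print(n,nm,lo,hi,len(Q),'fit',k.round(4),'enc',np.round(e[0],4),round(e[1],4),'z',np.median(Q[:,2]).round(4))
    for T in([.489,.2195,.127],[.5235,-.148,.095]):
        c=camera_info(n);X=np.array(c['R'])@T+c['t'];print(n,X[0]/X[2]*c['fx']+c['cx'],X[1]/X[2]*c['fy']+c['cy'])
a=cv2.resize(img[195:255,180:260],None,fx=5,fy=5,interpolation=cv2.INTER_CUBIC)
b=cv2.resize(img[180:240,360:440],None,fx=5,fy=5,interpolation=cv2.INTER_CUBIC)
img=cv2.imread('pics/scene0.png')
c=cv2.resize(img[115:175,330:410],None,fx=5,fy=5,interpolation=cv2.INTER_CUBIC)
d=cv2.resize(img[200:260,222:302],None,fx=5,fy=5,interpolation=cv2.INTER_CUBIC)
cv2.imwrite('pics/z1.png',np.vstack([np.hstack([a,b]),np.hstack([c,d])]))
```

```text
top sleeve 0.055 0.085 180 fit [ 0.5224 -0.1448] enc [ 0.5234 -0.1475] 0.0294 z 0.0608
top sleeve 0.088 0.1 273 fit [ 0.5236 -0.1478] enc [ 0.5237 -0.1478] 0.0224 z 0.0942
top chuck 0.084 0.116 70 fit [0.4892 0.2206] enc [0.4876 0.2181] 0.0194 z 0.1026
top chuck 0.12 0.135 255 fit [0.4889 0.2196] enc [0.4886 0.2196] 0.0186 z 0.1258
top 212.60445843352454 222.43770743518508
top 400.4040782456274 208.55201139255985
scene sleeve 0.055 0.085 242 fit [ 0.5248 -0.1517] enc [ 0.5268 -0.1494] 0.0262 z 0.0719
scene sleeve 0.088 0.1 210 fit [ 0.525  -0.1518] enc [ 0.5251 -0.1521] 0.0226 z 0.0927
scene chuck 0.084 0.116 151 fit [0.4896 0.2175] enc [0.4923 0.2149] 0.0194 z 0.1012
scene chuck 0.12 0.135 78 fit [0.492  0.2165] enc [0.492  0.2163] 0.016 z 0.1239
scene 372.3599282455893 132.52129144946034
scene 261.881130657275 217.1365658224097
```

View pics/z1.png

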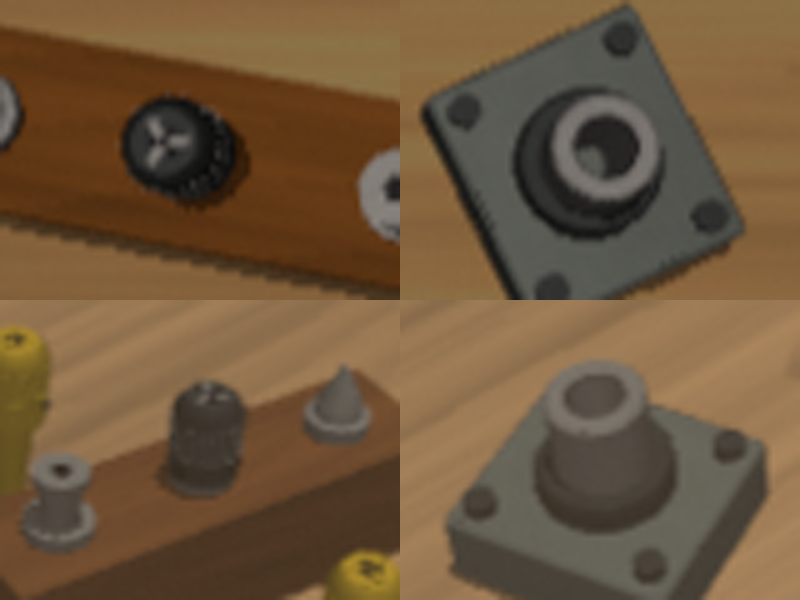

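Both cameras agree on the chuck-to-sleeve offset to about 1 mm, but absolutely they differ by about 3 mm in y. I'll use the mean for the grasp and check the fit visually before lowering. Next step is the grasp.

```bash
cat >> h.py <<'E'
a=np.radians(-10.2)
def ori(s=1,a=a):
    y=s*np.array([np.cos(a),np.sin(a),0]);z=np.array([0,0,-1.]);return np.column_stack([np.cross(y,z),y,z])
E
python3 - <<'E'
from h import *
for s in(1,-1):
  for p in([.4902,.2182,.2],[.4902,.2182,.085],[.5243,-.1498,.25],[.5243,-.1498,.165]):
    q=planner.inverse_kinematics(p,ori(s)); print(s,p,None if q is None else np.round(q,1))
E
```

```text
1 [0.4902, 0.2182, 0.2] [ 22.7  19.2 106.1  -0.   54.7  32.9]
1 [0.4902, 0.2182, 0.085] [ 22.7  29.4 109.6  -0.   41.   32.9]
1 [0.5243, -0.1498, 0.25] [-17.2  16.3 102.6  -0.   61.1  -7. ]
1 [0.5243, -0.1498, 0.165] [-17.2  22.7 106.3  -0.   50.9  -7. ]
-1 [0.4902, 0.2182, 0.2] None
-1 [0.4902, 0.2182, 0.085] None
-1 [0.5243, -0.1498, 0.25] None
-1 [0.5243, -0.1498, 0.165] None
```

Run:
```python
from h import *
O=ori()
manip.move_ptp([.4902,.2182,.2],O)
print(manip.move_l([.4902,.2182,.085],feed=.12,stop_force=8), manip.get_position(), manip.get_wrist_force())
manip.gripper_close(40)
print(manip.get_gripper_width(), manip.get_wrist_force(),manip.get_time_s())
manip.move_l([.4902,.2182,.089],feed=.02)
i,d=get_image('scene');save('g1',i);i,d=get_image('top');save('g1t',i)
print(manip.get_gripper_width(), manip.get_wrist_force(),manip.get_torque(),manip.get_time_s())
```

```text
False [0.49067478 0.21845387 0.08558087] [0.5896118  0.73833893 0.56030329]
0.03666367662460151 [-1.92821107 -0.12086204  4.9097869 ] 3.5167
0.03710153041423807 [ 0.39208117  0.98689175 -2.88370075] [0.02029673 0.02411471 0.04139201] 3.9667
```

View pics/g1.png

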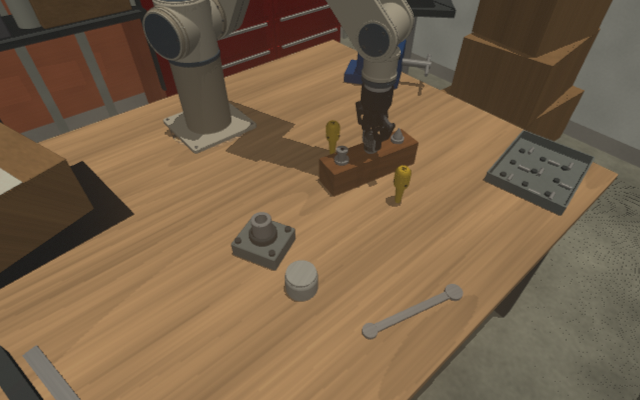

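The chuck is held: jaw opening 37 mm, and it weighs about 3.5 N on lifting. Next I'll lift, carry it over the sleeve and look.

Run:
```python
from h import *
O=ori()
manip.move_l([.4902,.2182,.22],feed=.12)
manip.move_l([.5243,-.1498,.22],feed=.18)
manip.move_l([.5243,-.1498,.180],feed=.1)
for n in('scene','top'):
    i,d=get_image(n);save('h_'+n,i);np.save('h_'+n+'.npy',d)
    u,v=(262,200) if n=='scene' else (400,205)
    save('hz_'+n,cv2.resize(i[v-50:v+50,u-65:u+65],None,fx=6,fy=6,interpolation=cv2.INTER_CUBIC))
print(manip.get_position(),manip.get_tcp_rot(),manip.get_gripper_width(), manip.get_wrist_force(),manip.get_time_s())
```

```text
[ 0.52488261 -0.14993173  0.18068573] [[ 1.76991655e-01  9.84211587e-01  1.22736427e-03]
 [ 9.84212340e-01 -1.76991319e-01 -3.77889908e-04]
 [-1.54690804e-04  1.27487042e-03 -9.99999175e-01]] 0.03666383519501335 [-0.11928438  0.02430205 -2.8855926 ] 8.0583
```

View pics/hz_scene.png

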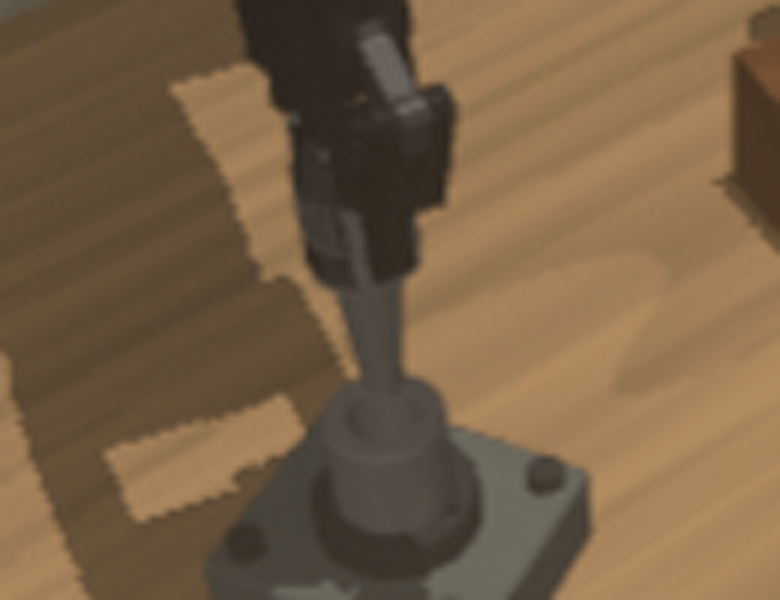

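View pics/hz_top.png

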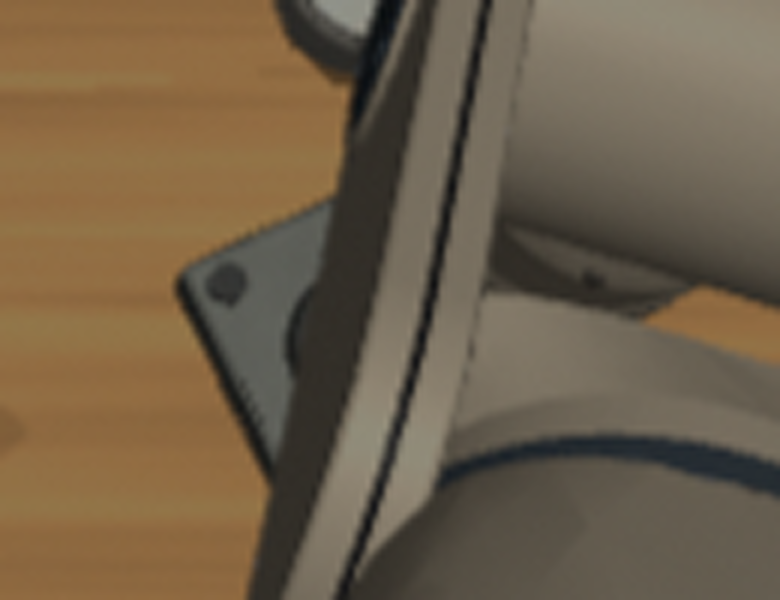

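The scene crop shows the shank just above the bore, slightly left of its centre. I'll fit the shank axis in the same camera's cloud.

Run:
```python
from h import *
from scipy.optimize import least_squares
P=cloud('scene',np.load('h_scene.npy')).reshape(-1,3)
c=(.525,-.152)
Q=P[(np.hypot(*(P[:,:2]-c).T)<.03)]
S=Q[(Q[:,2]>.118)&(Q[:,2]<.165)]
f=lambda p:np.hypot(S[:,0]-p[0]-p[2]*(S[:,2]-.11),S[:,1]-p[1]-p[3]*(S[:,2]-.11))-(.0075+(S[:,2]-.1127)*np.tan(np.radians(5)))
r=least_squares(f,[*c,0,0],loss='soft_l1',f_scale=.0007);print('shank',len(S),r.x.round(4),np.abs(r.fun).mean())
r=least_squares(lambda p:f([p[0],p[1],0,0]),c,loss='soft_l1',f_scale=.0007);print('upright',r.x.round(4),np.abs(f([*r.x,0,0])).mean())
T=Q[(Q[:,2]>.06)&(Q[:,2]<.088)]
for T in (Q[(Q[:,2]>.066)&(Q[:,2]<.088)],):
    g=lambda p:np.hypot(T[:,0]-p[0],T[:,1]-p[1])-.022
    r=least_squares(g,c,loss='soft_l1',f_scale=.0007);print('tube',len(T),r.x.round(4))
# image widths
i=cv2.imread('pics/h_scene.png')
for z in(.112,.13,.15,.095):
    k=camera_info('scene');X=np.array(k['R'])@[.525,-.1518,z]+k['t'];print(z,X[0]/X[2]*k['fx']+k['cx'],X[1]/X[2]*k['fy']+k['cy'])
d=np.load('h_scene.npy')
for v in range(197,230,3):
    row=cloud('scene',d)[v,240:285];print(v,i[v,250:275].mean(1).astype(int))
```

```text
shank 132 [ 0.5258 -0.1505  0.0015 -0.0036] 0.000494098408240678
upright [ 0.5259 -0.1507] 0.0004970378214799489
tube 202 [ 0.5252 -0.152 ]
0.112 259.94405371593865 212.86974179102054
0.13 259.0194431339868 206.84591018779832
0.15 257.9575732379003 199.92783509390006
0.095 260.7915214797881 218.39098846311884
197 [ 90  71  58  55  52  52  62  73  71  64  59  65  69  73 103 124 122 121
 119 118 117 116 113 113 113]
200 [125 124 116  88  67  69  71  72  71  71  71  68  66  74 101 116 114 113
 112 112 111 113 115 117 120]
203 [104 126 126 116  89  68  69  71  72  71  70  68  67  73  96 112 115 119
 124 125 127 127 127 128 128]
206 [ 75  93 115 118 107  82  69  70  72  72  70  69  67  77 108 127 127 128
 128 129 130 129 129 128 128]
209 [ 71  71  71  91 113 104  82  70  71  72  72  69  67  77 109 130 130 128
 128 128 128 128 126 125 124]
212 [ 76  77  77  78  97 120 107  77  71  72  72  70  67  64  84 106 112 120
 123 124 124 124 124 122 122]
215 [ 78  78  77  75  73  73  75  76  73  72  73  73  70  69  76  74  74  74
  75  79 103 122 124 124 124]
218 [ 75  72  74  75  69  63  67  70  73  73  75  77  76  75  74  72  68  70
  73  74  76 101 125 128 130]
221 [ 69  73  75  74  72  65  63  68  72  73  75  76  77  76  74  74  73  74
  74  74  69  77  91  94 104]
224 [64 67 74 76 76 75 74 75 75 75 74 74 75 75 76 75 76 75 70 66 65 63 69 85
 98]
227 [63 62 67 71 71 73 74 76 77 79 79 77 76 75 74 74 71 70 69 68 65 63 63 67
 65]
```

Run:
```python
from h import *
x,y=.5237,-.1511
manip.move_l([x,y,.180],feed=.05)
w=manip.get_wrist_force
print(w())
print(manip.move_l([x,y,.135],feed=.05,stop_force=4),manip.get_position(),w())
print(manip.move_l([x,y,.122],feed=.02,stop_force=3),manip.get_position(),w())
print(manip.move_l([x,y,.106],feed=.008,stop_force=3),manip.get_position(),w(),manip.get_torque(),manip.get_time_s())
```

```text
[-0.18349413  0.6229382  -3.07461646]
False [ 0.52398369 -0.15118846  0.13526787] [ 0.46176171  0.55820676 -3.11303004]
False [ 0.5236446  -0.15106271  0.1219425 ] [-0.86761625  0.65519998 -2.70384332]
True [ 0.5225982  -0.15067777  0.11599959] [ 0.93213318  0.18417219 -3.05794156] [ 0.0443237  -0.37298212  0.07098404] 11.0583
```

It stopped about 4 mm early, with a side moment and the arm nudged towards -x, which suggests the shank is touching the bore wall. I'll re-centre with the force readings.

Run:
```python
from h import *
def avg(n=8):
    A=[]
    for _ in range(n): manip.dwell(.03);A.append(np.r_[manip.get_wrist_force(),manip.get_torque(),manip.get_position()])
    return np.mean(A,0).round(4)
print(avg())
p=avg(2)[6:]
for dx,dy in((-.0006,0),(-.0012,0),(.0006,0)):
    manip.move_l([.5226+dx,-.1507+dy,.1165],feed=.02);print(dx,dy,avg(5))
print(manip.get_time_s())
```

```text
[ 1.6835e+00  1.0000e-03 -2.0108e+00 -2.7500e-02 -3.8340e-01  1.2900e-02
  5.2260e-01 -1.5060e-01  1.1590e-01]
-0.0006 0 [ 4.3725  0.5199 -4.7101  0.0487 -0.9331 -0.0129  0.5224 -0.1507  0.1166]
-0.0012 0 [ 5.671   0.4014 -6.1553  0.074  -1.3348 -0.0129  0.5222 -0.1508  0.1166]
0.0006 0 [ 1.1596  0.0513 -2.9916  0.0087 -0.2827  0.009   0.5227 -0.1506  0.1164]
12.6417
```

Run:
```python
from h import *
def avg(n=5):
    A=[]
    for _ in range(n): manip.dwell(.03);A.append(np.r_[manip.get_wrist_force(),manip.get_torque(),manip.get_position()])
    return np.mean(A,0).round(4)
x,y=.5238,-.1508
manip.move_l([x,y,.1165],feed=.02);print(avg())
for z in(.114,.112,.110):
    s=manip.move_l([x,y,z],feed=.008,stop_force=3.5);a=avg();print(z,s,a)
    if s or a[2]>-.5: break
print(manip.get_time_s())
```

```text
[-3.1510e-01  1.4110e-01 -3.3936e+00 -9.0000e-04  4.4800e-02  4.4000e-03
  5.2340e-01 -1.5070e-01  1.1630e-01]
0.114 False [-2.2706  0.2308 -3.7253  0.0978  0.444   0.0055  0.5234 -0.1507  0.1138]
0.112 True [ 2.7274 -0.9289 -0.2059 -0.1321 -0.6405 -0.0261  0.523  -0.1506  0.1127]
14.0583
```

That is bind depth: TCP at 0.1127, so the collar is about 7.5 mm above the rim, and the weight is taken up. Release, retreat and look.

Run:
```python
from h import *
manip.let_go()
p=np.array(manip.get_position())
manip.move_l([p[0],p[1],.20],feed=.1)
manip.move_l([.47,.03,.25],feed=.2)
for n in('scene','top'):
    i,d=get_image(n);save('r_'+n,i);np.save('r_'+n+'.npy',d)
    u,v=(262,210) if n=='scene' else (400,205)
    save('rz_'+n,cv2.resize(i[v-40:v+40,u-50:u+50],None,fx=6,fy=6,interpolation=cv2.INTER_CUBIC))
    P=cloud(n,d).reshape(-1,3);Q=P[(np.hypot(P[:,0]-.524,P[:,1]+.149)<.035)&(P[:,2]>.14)]
    print(n,len(Q),Q.mean(0).round(4) if len(Q) else '',np.percentile(Q[:,2],[50,80,95]).round(4) if len(Q) else'')
    N=Q[Q[:,2]>.149]; print(N.mean(0).round(4),np.median(N[:,2]), cv2.minEnclosingCircle(N[:,:2].astype(np.float32).reshape(-1,1,2)))
print(manip.get_wrist_force(),manip.get_time_s())
```

```text
scene 219 [ 0.5298 -0.1543  0.1484] [0.1495 0.1517 0.1526]
[ 0.5264 -0.1524  0.1513] 0.15138854463728252 ((0.5258398056030273, -0.1531239151954651), 0.0156059879809618)
top 318 [ 0.5225 -0.1472  0.1501] [0.1508 0.1531 0.1549]
[ 0.523  -0.148   0.1522] 0.15216269444446162 ((0.5224123597145081, -0.1478819102048874), 0.01723148301243782)
[ 0.16161079 -1.16423663 -0.20149455] 16.8417
```

View pics/rz_scene.png

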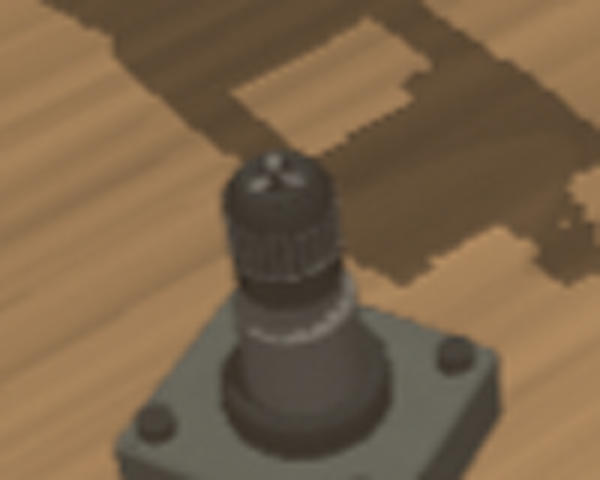

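View pics/rz_top.png

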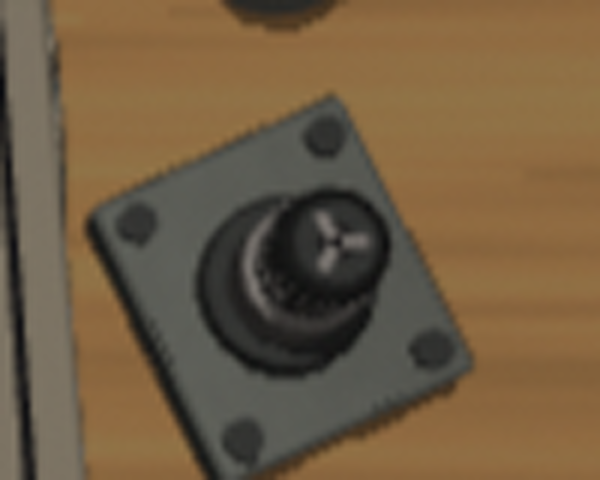

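It stands upright in the socket. The nose is at about 0.1525, so the collar is roughly 5.5 mm above the rim, inside 4–8 mm. Now I'll shut the fingers and press the nose slowly with a force limit.

Run:
```python
from h import *
x,y=.5237,-.1508
manip.gripper_close(40)
manip.move_l([x,y,.20],ori(),feed=.2)
manip.move_l([x,y,.165],feed=.08,stop_force=8)
manip.dwell(.2)
print(manip.get_position(),manip.get_wrist_force())
s=manip.move_l([x,y,.156],feed=.02,stop_force=5);print(s,manip.get_position())
for z in(.1525,.150,.1475,.145,.142):
    s=manip.move_l([x,y,z],feed=.008,stop_force=26)
    print(z,s,np.round(manip.get_position(),4),np.round(manip.get_wrist_force(),1),manip.get_time_s())
    if s or manip.get_wrist_force()[2]>26: break
```

```text
[ 0.5240434  -0.15093629  0.16548205] [ 0.12834028  0.17994425 -0.6143953 ]
False [ 0.52366794 -0.15079357  0.1558748 ]
0.1525 False [ 0.524  -0.1509  0.1529] [-1.2 -0.9  5.5] 20.7083
0.15 False [ 0.5244 -0.151   0.1512] [-1.8  0.9 12.3] 21.1667
0.1475 False [ 0.5247 -0.1511  0.1493] [-3.2  1.  17.6] 21.625
0.145 False [ 0.525  -0.1512  0.1474] [-4.8  1.5 20.8] 22.0833
0.142 True [ 0.5249 -0.1511  0.1471] [-3.1  1.2  8.7] 22.4083
```

It drove steadily from 5 to 21 N and stopped at 0.1471, against a nominal home height of 0.147. I'll lift off and make one confirming push from zero force, limited by both travel and force.

Run:
```python
from h import *
x,y=.5237,-.1508
manip.move_l([x,y,.154],feed=.05);manip.dwell(.2)
print(manip.get_position(),manip.get_wrist_force())
s=manip.move_l([x,y,.1442],feed=.01,stop_force=26)
print(s,np.round(manip.get_position(),4),np.round(manip.get_wrist_force(),1),manip.get_time_s())
manip.move_l([x,y,.20],feed=.1)
manip.move_l([.47,.03,.25],feed=.2)
for n in('scene','top'):
    i,d=get_image(n);save('e_'+n,i);np.save('e_'+n+'.npy',d)
    P=cloud(n,d).reshape(-1,3);Q=P[(np.hypot(P[:,0]-.524,P[:,1]+.149)<.035)&(P[:,2]>.14)]
    N=Q[Q[:,2]>.1435]; print(n,N.mean(0).round(4),np.median(N[:,2]),np.percentile(Q[:,2],[50,80,95]).round(4))
    if n=='scene': save('ez',cv2.resize(i[170:250,212:312],None,fx=6,fy=6,interpolation=cv2.INTER_CUBIC))
print(manip.get_time_s())
```

```text
[ 0.52356245 -0.15077097  0.15376989] [ 0.29020233 -0.21881374 -0.66646572]
True [ 0.5237 -0.1508  0.1471] [-1.2  0.4  6.7] 23.7083
scene [ 0.5269 -0.1524  0.1455] 0.14549711439481613 [0.1451 0.146  0.1467]
top [ 0.5233 -0.1483  0.1462] 0.1462604161589792 [0.1453 0.1474 0.1487]
25.6167
```

View pics/ez.png

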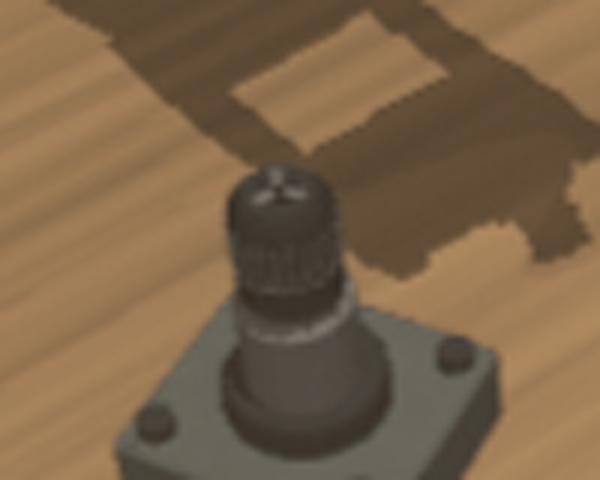

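View pics/e_scene.png

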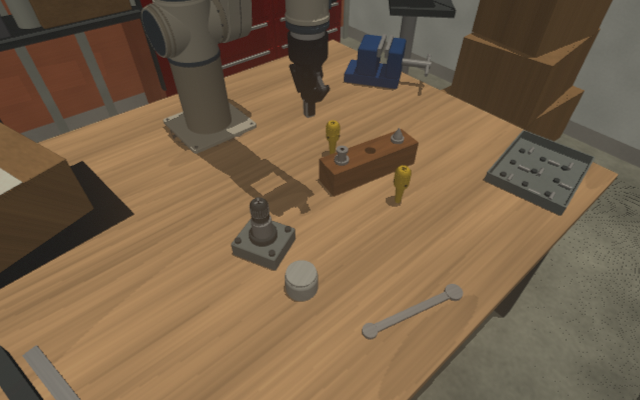

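The collar is seated on the rim with no visible gap: nose at scene (259,201), tin untouched at (301,280), both bystanders still in the rack. The second push stopped at the same 0.1471. Handing in.

```bash
python3 -c "
from h import *
manip.job_done();print(manip.get_time_s())"
```

```text
the job is handed in; nothing more can be done
the job is handed in; nothing more can be done
```

The chuck is seated in the sleeve with its collar on the rim. I handed the job in at about 26 s, with the arm clear of everything.

- **Setting in:** I lowered the shank into the sleeve; at one point it touched the bore wall, so I re-centred it by force. Once let go, it stood upright by its own weight with the collar about 5.5 mm above the rim.
- **Tapping down:** I pressed the nose down slowly with shut fingers. The force rose from 5 to 21 N until the collar stopped hard, with the nose at 0.1471 m (0.147 m when fully home). A second push from zero, limited to 26 N, stopped at the same height.
- **Final pictures:** They show no visible gap at the rim. The tin and the other tooling are where they were.

**Checks that disagreed or stayed open:**
- **Peak force:** The last stretch of the first push began at about 21 N, and its 26 N limit counts the change in force. The peak may therefore have briefly passed my 35 N target. I estimate about 40 N, perhaps slightly more, so I can't say for certain it stayed under the 40 N rim limit.
- **Cameras:** The two cameras disagreed by about 3–4 mm in y. I averaged them for the grasp and used the scene camera alone to line up shank and bore. Their final nose heights, 0.1455 and 0.1462 m, are about 1 mm below the contact reading.

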